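# Dress the sawn ends of rail stubs on an indexing head

## Robot

A 7-joint arm with a two-finger parallel gripper is mounted at the origin on the work surface. World frame = base frame: x ahead of the robot, y to its left, z up, the work surface at z = 0. Lengths are in m, angles in rad, forces in N, time in s.
With the tool pointing down it reaches from about 0.425 to 0.925 m from the base axis. Payload 6.8 kg.
Tool frame: the origin (TCP) lies on the front face of the gripper's body, between the roots of the fingers; the fingertips stand 73 mm ahead of it and the grasp point (between the pads) lies 54 mm ahead of it (env.nose_length is the distance from the TCP to the fingertips, in m); z points along the fingers, y is the line along which they close (so a half turn about z gives the same grasp; the last joint's range is limited). The gripper opens to 85 mm and grips with 20 to 120 N. Pads are 22 mm wide; open, the fingers measure 114 mm over their backs; the gripper's body (76 mm by 85 mm) begins 54 mm behind the grasp point. The pads swing forward as they close: fully open they stand 13 mm farther back than shut.
Start: joints at [-1.231, 0.477, 0.022, 1.555, -0.011, 1.109, -0.083], TCP at [0.292, 0.608, 0.304] pointing down, gripper open.
Joint ranges: [-2.96, 2.96], [-0.34, 2.1], [-1.41, 1.46], [0.24, 2.44], [-1.37, 4.51], [0.17, 1.92], [-2.96, 2.96]. Speed limits (rad/s): [2.39, 2.39, 3.14, 3.14, 3.14, 3.14, 3.14].

## Interface

Orientations are given as a unit quaternion [w, x, y, z].
In Python, from cell import env, kin, camera, calibration, job gives the robot as it stands. The module is installed in compiled form; this text tells all that it offers. Calls block until the motion is done:
- env.reach(position, orientation): joint-space move of the TCP to a pose.
- env.movel(position, velocity=0.15, rot=None, stop_force=None): straight line of the TCP; rot=None keeps the orientation; velocity is the mean speed in m/s. With stop_force (N) it stops when the force on the tool has changed by that much, and returns True; else False.
- env.goto_joints(angles): joint-space move.
- env.grip(opening, f_grip=None): finger opening in m; f_grip is the grip in N (None keeps the last); returns when the fingers have stopped.
- env.dwell(seconds).
- kin.inverse_kinematics(position, orientation): joint angles nearest the present ones, or None.
- env.get_state(): the state.
- camera(name): name is "scene" or "side" or "wrist"; returns (picture, depth): 420x560x3 uint8, blue, green, red; 420x560 float32, m along the optical axis (not along the pixel's ray), 0 where there is no reading.
- calibration(name): a dict with "fx", "fy", "cx", "cy" (pixels), "rvec" (rotation vector, rad) and "tvec" (3), from world to camera coordinates, as OpenCV has them. Camera axes: x right, y down, z forward; pixel columns grow to the right and rows downward; lengths in m; the calibration is good to about 2 mm. A picture is of the moment at which its call begins: read the wrist's pose just before it. calibration takes no time and is no camera call; for the wrist camera it gives the pose at the moment of the call.
A pose or a line that the arm cannot do raises env.PlanningError and nothing moves.
- job.job_done(): hands the job in; it is judged then, once.
The state is a dict: "time": time; "qpos": joint angles; "joint_velocities": joint speeds; "joint_torque": joint torques, N m; "tcp_pos": TCP position; "orientation": TCP orientation; "force": force on the tool from outside, world axes, zero at the start; "torque": the same for the moment, N m; "opening": finger opening in m; "gripper_force": force on a finger pad.
Only numpy, scipy, OpenCV 4.12 (cv2) and the standard library are available. Lean on these libraries where they do the work, as an engineer would, in place of code of your own. Each camera call takes 0.05 s, during which the arm holds its last target. There are 200 camera calls.

## Task

Dress the sawn top end of every rail stub with the block file: at the pointer, give each stub two long strokes nose first towards the pointer, each running from near the nose to near the heel of the file, pressing firmly on the forward push only and lifting the file clear for each return. Start with the stub at the pointer (if one is there) and turn the index table counter-clockwise, click by click, to bring the others round in turn. When they are done put all the stubs in the plywood tray and the file flat on its cork pad, and leave the jar, lid, track panel and brush where they are.

Things in the scene. Friction and masses are not known exactly. Their poses are not given: they have to be found in the camera images.
- rail_a: rail stub, 22 x 25 x 60 long, I-section steel, 90 g, on end in a nest (in the nest at the pointer at the start). Origin: centre of its lower end, z up, x radially outward (22 mm), y across the 25 mm depth, flat foot face at y -12.5, flat 14 mm wide head face at +12.5: grip across y. None if absent
- rail_a_mid (a point): centre of rail_a, half-way up (30 mm above its lower end)
- rail_a_top (a point): centre of the sawn upper end of rail_a; axes as the body
- rail_b: rail stub, 22 x 25 x 60 long, I-section steel, 90 g, on end in a nest (next nest clockwise from above: reaches the pointer after one counter-clockwise click). Origin: centre of its lower end, z up, x radially outward (22 mm), y across the 25 mm depth, flat foot face at y -12.5, flat 14 mm wide head face at +12.5: grip across y. None if absent
- rail_b_mid (a point): centre of rail_b, half-way up (30 mm above its lower end)
- rail_b_top (a point): centre of the sawn upper end of rail_b; axes as the body
- rail_c: rail stub, 22 x 25 x 60 long, I-section steel, 90 g, on end in a nest (second nest clockwise: reaches the pointer after two clicks). Origin: centre of its lower end, z up, x radially outward (22 mm), y across the 25 mm depth, flat foot face at y -12.5, flat 14 mm wide head face at +12.5: grip across y. None if absent
- rail_c_mid (a point): centre of rail_c, half-way up (30 mm above its lower end)
- rail_c_top (a point): centre of the sawn upper end of rail_c; axes as the body
- file: block file, 280 g: flat steel sole 130 long x 46 wide x 6 thick (cutting face underneath) under a wooden grip block 86 long x 22 wide x 38 high centred on it, 44 high overall. Origin at the centre of the underside; x points to the tapered nose (the cutting direction), z up. Lies on the cork pad at the start
- file_grip (a point): point to grip the wooden block (22 mm wide across y), on its centre, 30 mm above the underside
- file_sole (a point): centre of the file's underside (cutting face)
- file_nose (a point): tip of the nose, 65 mm ahead (+x) of file_sole
- base: fixed grey base of the indexing head, 290 x 170; origin under the table's axis, at bench level; +x points from the axis to the small steel post, the pointer (140 mm from the axis, top at 63 mm). The round table on it (230 dia, upper face at 58 mm) has six steel nests 85 mm from the axis, 60 deg apart, walls 28 high, about 2 mm play round a stub; stub tops are 118 mm above the bench
- spot (a point): filing place on the base (does not move with the table): 85 mm from the axis towards the pointer, 118 mm above the bench, level with the top of a stub standing there; its x axis is the direction of the filing stroke, outward towards the pointer. A firm stroke presses with 5 to 15 N, which shifts the sprung head 2 mm or more along x
- saddle (a joint): the head is sprung: this is its play along the stroke (m), 0.7 N/mm, +-5 mm, positive = pushed towards the pointer, negative = dragged back. It also floats downward up to 8 mm (yields above about 6 N, then 2.2 N/mm)
- table6 (a joint): angle of the index table (rad), 0 at the start, growing counter-clockwise seen from above; clicks into a detent every 60 degrees (1.047): about 0.3 N m to turn out of a detent, past half-way it snaps on to the next
- knob (a point): grip point of the bar knob on the table's axis, turning with the table: black bar 60 long (this point's x) x 14 wide (y) x 26 high, upper face 100 mm above the bench, on a 28 dia stem; the point is 12 mm below the upper face, 88 mm above the bench and 30 mm above the table
- pad_top (a point): centre of the upper face of the cork pad (200 x 100 x 4, x along the 200 side), the file's place
- tray: open plywood tray for finished stubs, 170 (x) x 150 (y) x 30 high, walls and floor 4 to 5 thick, fixed; origin at the centre of its underside
- jar: closed glass jar, 68 dia x 95 high, bystander
- jar_lid: loose metal lid, 72 dia x 12, bystander
- track_panel: short panel of model track, 176 x 60 x 14, bystander
- brush: paint brush lying on the bench, bystander
There are look-alikes about, which are no part of the job. Several things have the shape of the file; the one meant has the colours described above.

How it is judged:
By the outcome, as a careful person would: the job done as asked, in the order asked, and still so for the second after the job is handed in, with the robot touching nothing.
Of rail_a, rail_b, rail_c only 2 to 3 are there at a start; the rules pass over those that are not, and their reading is None.
At some moment in a run one of file may be knocked a few centimetres aside while the robot is not near it.
It also fails if it takes over 210 s, if anything falls off the work surface, if the arm or the gripper's body presses on something with over 40 N, if the wrist force passes 120 N, or if a joint passes its speed limit or range.

## Working session

There is one attempt and no reset: what is moved stays moved. The work goes in short steps, each a Python script; the robot and the scene stay as the last script left them, time stands still between calls to the robot, and variables do not carry over. Pictures are saved under pics/ and viewed, at most 14 in all, crops included, and the job is handed in when it is done.

```bash
mkdir -p pics
cat > h.py <<'E'
import numpy as np, cv2
from cell import env, kin, camera, calibration, job
def P(name,u,v,d,c=None):
    c=c or calibration(name); R,_=cv2.Rodrigues(np.array(c["rvec"],float)); t=np.array(c["tvec"],float).ravel()
    x=np.array([(u-c["cx"])/c["fx"],(v-c["cy"])/c["fy"],1])*d
    return R.T@(x-t)
def cloud(name,pic,d):
    c=calibration(name); R,_=cv2.Rodrigues(np.array(c["rvec"],float)); t=np.array(c["tvec"],float).ravel()
    v,u=np.mgrid[:420,:560]
    x=np.stack([(u-c["cx"])/c["fx"]*d,(v-c["cy"])/c["fy"]*d,d],-1)
    return (x-t)@R
def down(yaw):  # tool down, closing line y at angle; tool x axis at yaw
    return np.array([0,np.cos(yaw/2),np.sin(yaw/2),0])
def proj(name,p):
    c=calibration(name); R,_=cv2.Rodrigues(np.array(c["rvec"],float)); x=R@np.array(p)+np.array(c["tvec"],float).ravel()
    return c["fx"]*x[0]/x[2]+c["cx"],c["fy"]*x[1]/x[2]+c["cy"]
E
python3 - <<'E'
from h import *
print(env.get_state())
for n in("scene","side"):
    p,d=camera(n);cv2.imwrite(f"pics/{n}0.png",p);np.savez(f"{n}0.npz",p=p,d=d);print(n,calibration(n))
E
```

```text
{'time': 0.0, 'qpos': array([-1.23112049,  0.47778868,  0.0223304 ,  1.55647135, -0.01150729,
        1.10931623, -0.08309206]), 'joint_velocities': array([ 0.00137066,  0.00065115, -0.00133067, -0.00026904,  0.00078213,
        0.00085396,  0.00079234]), 'joint_torque': array([-1.46516404e-04, -5.96459234e+01,  1.60778258e+00, -2.81176096e+01,
        1.25245628e-02,  9.57439392e-03, -7.10481615e-06]), 'tcp_pos': array([0.29204312, 0.6080261 , 0.30292468]), 'orientation': array([-1.43427627e-04,  2.22005322e-01,  9.75045012e-01, -9.16674233e-04]), 'force': array([ 0.59768358, -0.01657013,  0.16105571]), 'torque': array([-0.06381552, -0.01565357,  0.0156879 ]), 'gripper_force': 0.0, 'opening': 0.08561911414639084}
scene {'fx': 427.79458842855087, 'fy': 427.79458842855087, 'cx': 282.54578689406185, 'cy': 203.70818546009656, 'rvec': array([ 1.44536344,  2.07154039, -0.93656974]), 'tvec': array([ 0.24997579, -0.21836963,  1.39876398])}
side {'fx': 460.95661963264956, 'fy': 460.95661963264956, 'cx': 268.14544762854916, 'cy': 217.0134528707164, 'rvec': array([ 2.16364084, -0.17514842,  0.06461932]), 'tvec': array([-0.49659888,  0.10872305,  1.10400792])}
```

View pics/scene0.png

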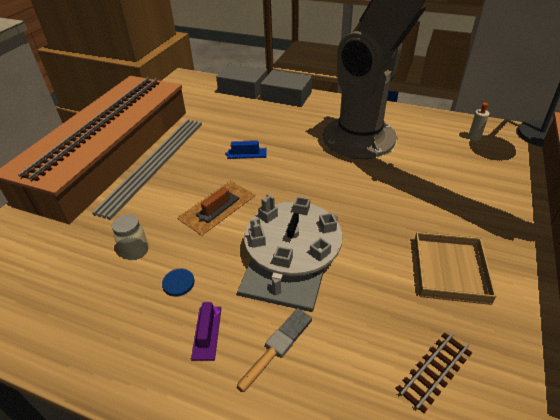

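View pics/side0.png

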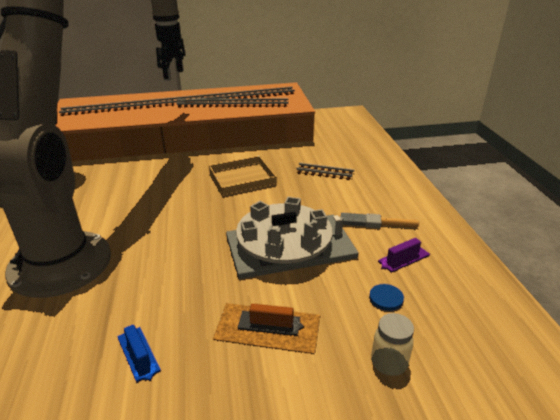

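The scene picture shows three file shapes: blue at (245,150), purple at (207,330), and wood on steel on the cork pad at (216,203), which is the one described. The pointer is at (277,283). Its nest, (283,257), looks empty. Stubs stand at (257,233), which would be b, and (268,208), which would be c. Next I check with crops and a point cloud.

Run:
```python
from h import *
s=np.load("scene0.npz");t=np.load("side0.npz")
a=cv2.resize(s['p'][165:315,170:350],None,fx=3,fy=3,interpolation=cv2.INTER_CUBIC)
b=cv2.resize(t['p'][190:355,205:375],None,fx=2.7,fy=2.7,interpolation=cv2.INTER_CUBIC)
b=cv2.resize(b,(255,450*1)) if 0 else b
cv2.imwrite("pics/crop_s.png",a);cv2.imwrite("pics/crop_t.png",b)
for n,z in(("scene",s),("side",t)):
    C=cloud(n,z['p'],z['d']);ok=z['d']>0
    # table disc upper face
    def px(u,v):return np.round(C[v,u],4)
    if n=="scene": pts=dict(file=(216,203),pointer=(277,277),n0=(283,252),b=(257,225),c=(268,203),knob=(293,222),tray=(452,268),jar=(128,225),lid=(178,282),pad=(190,215))
    else: pts=dict(file=(272,313),pointer=(338,222),n0=(318,217),knob=(285,218),pad=(232,335))
    for k,(u,v) in pts.items():print(n,k,px(u,v))
    m=ok&(abs(C[...,2]-.058)<.004)&(C[...,0]>.3)&(C[...,0]<.9)&(abs(C[...,1])<.4)
    q=C[m];med=np.median(q[:,:2],0);q=q[np.hypot(*(q[:,:2]-med).T)<.16]
    h=cv2.convexHull(q[:,:2].astype(np.float32));print("disc",cv2.minEnclosingCircle(h),len(q),np.median(q[:,2]))
    for nm,zl,zh in(("tops",.108,.128),("knob",.094,.106),("pointer",.060,.068)):
        m=ok&(C[...,2]>zl)&(C[...,2]<zh)&(np.hypot(C[...,0]-med[0],C[...,1]-med[1])<.17)
        k,l,st,ce=cv2.connectedComponentsWithStats(m.astype(np.uint8))
        for i in range(1,k):
            if st[i,4]>12:print(nm,st[i,4],ce[i].round(),C[l==i].mean(0).round(4))
```

```text
scene file [ 0.4775 -0.2725  0.0344]
scene pointer [ 0.6726 -0.0235  0.066 ]
scene n0 [ 0.6095 -0.0337  0.0735]
scene b [ 0.5916 -0.1006  0.1181]
scene c [ 0.5009 -0.1122  0.1025]
scene knob [ 0.5412 -0.0347  0.1022]
scene tray [0.4684 0.3267 0.0049]
scene jar [ 0.6714 -0.3893  0.097 ]
scene lid [ 0.7224 -0.2448  0.0123]
scene pad [ 0.5167 -0.3332  0.0069]
disc ((0.5547763109207153, -0.034952789545059204), 0.13203157484531403) 3630 0.05931254496345449
tops 85 [267. 199.] [ 0.5023 -0.1131  0.1161]
tops 96 [255. 223.] [ 0.5864 -0.1072  0.1161]
knob 51 [268. 205.] [ 0.5046 -0.1112  0.1001]
knob 130 [292. 222.] [ 0.5407 -0.0362  0.1003]
knob 25 [257. 232.] [ 0.596  -0.1002  0.0996]
pointer 20 [279. 208.] [ 0.4668 -0.0991  0.061 ]
pointer 186 [298. 217.] [ 0.4831 -0.0442  0.0615]
pointer 32 [315. 210.] [ 0.4449 -0.0128  0.0614]
pointer 101 [267. 219.] [ 0.5147 -0.1117  0.0625]
pointer 15 [327. 221.] [0.4747 0.0283 0.0646]
pointer 16 [301. 230.] [ 0.5201 -0.022   0.0611]
pointer 25 [313. 230.] [0.5111 0.0034 0.0607]
pointer 63 [279. 234.] [ 0.5488 -0.0662  0.0607]
pointer 72 [327. 231.] [0
[... 888 characters left out ...]
7589192390442, -0.03783449903130531), 0.13246148824691772) 2478 0.05736205475104923
tops 85 [311. 225.] [ 0.5828 -0.1115  0.1147]
tops 83 [274. 231.] [ 0.4996 -0.1188  0.1148]
knob 121 [284. 216.] [ 0.5355 -0.0419  0.0981]
knob 60 [310. 231.] [ 0.5813 -0.1137  0.1   ]
knob 59 [274. 237.] [ 0.4988 -0.1209  0.0999]
pointer 35 [293. 211.] [0.5703 0.0263 0.0637]
pointer 54 [260. 216.] [0.4864 0.0184 0.0642]
pointer 42 [338. 218.] [ 0.6704 -0.0276  0.0638]
pointer 23 [322. 225.] [ 0.6267 -0.0477  0.0639]
pointer 27 [285. 230.] [ 0.5361 -0.0514  0.0646]
pointer 41 [250. 237.] [ 0.4523 -0.064   0.0637]
pointer 61 [310. 245.] [ 0.5813 -0.1187  0.0637]
pointer 55 [275. 252.] [ 0.4985 -0.1286  0.0644]
```

View pics/crop_s.png

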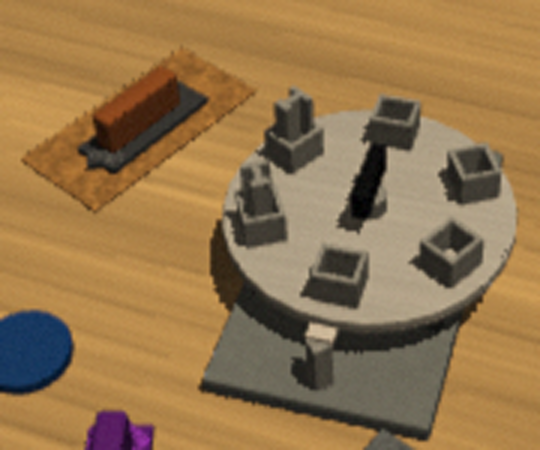

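View pics/crop_t.png

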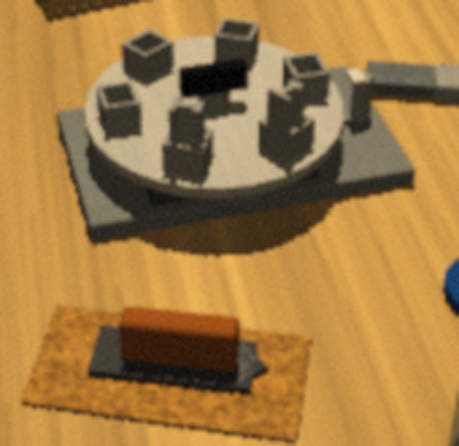

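Crops confirm it: the pointer nest is empty, so rail_a is absent, and stubs b and c stand one and two nests clockwise. The wooden block with the steel sole lies on the cork, nose towards +x. The pointer bearing is about 5°. Now a close wrist view.

Run:
```python
from h import *
env.reach([0.48,-0.13,0.42],down(np.radians(80)))
print(env.get_state()['time'],env.get_state()['qpos'].round(2),env.get_state()['tcp_pos'])
c=calibration("wrist");p,d=camera("wrist");cv2.imwrite("pics/w1.png",p)
C=cloud("wrist",p,d);np.savez("w1.npz",p=p,C=C,d=d)
R,_=cv2.Rodrigues(np.array(c["rvec"]));print("cam",-R.T@np.ravel(c["tvec"]),R[2])
```

```text
2.8167 [-0.7   0.08  0.91  1.86 -0.07  1.24  0.06] [ 0.48042688 -0.12897393  0.41987238]
cam [ 0.49378461 -0.04572483  0.49003126] [-0.056354   -0.32256541 -0.94486813]
```

View pics/w1.png

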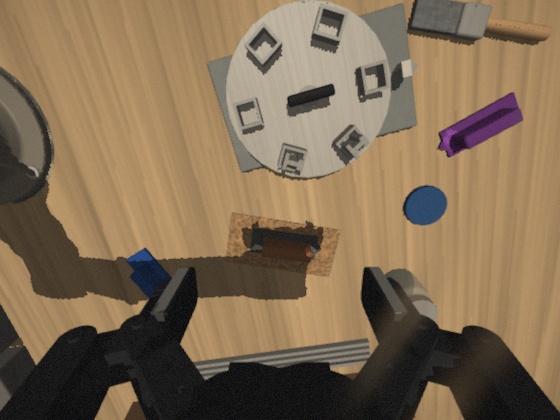

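The wrist view shows the knob at (311,96), the pointer at (406,69), stubs at (351,140) and (292,158), the file at (288,247) with its nose to the right, and the pad centre at about (283,244).

```bash
cat >> h.py <<'E'
def rect(C,ok,xy,r,zl,zh,show=""):
    m=ok&(C[...,2]>zl)&(C[...,2]<zh)&(np.hypot(C[...,0]-xy[0],C[...,1]-xy[1])<r)
    q=C[m][:,:2]
    if len(q)<8:print(show,"few",len(q));return None
    (cx,cy),(w,h),a=cv2.minAreaRect((q*1000).astype(np.float32))
    if w<h:w,h,a=h,w,a+90
    print(show,len(q),"ctr",round(cx/1e3,4),round(cy/1e3,4),"size",round(w),round(h),"ang",round(a,1),"mean",q.mean(0).round(4),"z",C[m][:,2].mean().round(4))
    return cx/1e3,cy/1e3,a,q
E
python3 - <<'E'
from h import *
z=np.load("w1.npz");C,ok=z['C'],z['d']>0
rect(C,ok,(.537,-.038),.05,.09,.11,"knob")
rect(C,ok,(.585,-.11),.03,.105,.13,"b")
rect(C,ok,(.501,-.116),.03,.105,.13,"c")
rect(C,ok,(.673,-.026),.03,.056,.075,"pointer")
rect(C,ok,(.47,-.28),.09,.034,.06,"fblock")
rect(C,ok,(.47,-.28),.09,.0065,.06,"fall")
rect(C,ok,(.47,-.28),.13,.0025,.06,"pad")
# disc circle
for n in(z,):
    m=ok&(abs(C[...,2]-.0585)<.005)&(np.hypot(C[...,0]-.537,C[...,1]+.038)<.118+.01)
    h=cv2.convexHull(C[m][:,:2].astype(np.float32));print("disc",cv2.minEnclosingCircle(h),cv2.fitEllipse(h*1000),C[m][:,2].mean())
cal=calibration("wrist")
for n,u,v,zz in(("padcorn",232,213,.004),("",339,231,.004),("",331,275,.004),("",228,258,.004),("pointer",407,68,.063)):
    a=P("wrist",u,v,.3);b=P("wrist",u,v,.6);k=(zz-a[2])/(b[2]-a[2]);print(n,(a+k*(b-a)).round(4))
s=np.load("scene0.npz");D=cloud("scene",s['p'],s['d'])
rect(D,s['d']>0,(.468,.327),.13,.022,.04,"tray")
E
```

```text
knob 562 ctr 0.5352 -0.0375 size 60 14 ang 5.3 mean [ 0.5352 -0.0374] z 0.0999
b 248 ctr 0.584 -0.1068 size 25 22 ang 35.3 mean [ 0.5826 -0.1064] z 0.1167
c 215 ctr 0.4995 -0.1144 size 25 22 ang 155.2 mean [ 0.4986 -0.1133] z 0.1171
pointer 267 ctr 0.6646 -0.0247 size 38 27 ang 8.4 mean [ 0.6663 -0.0254] z 0.0643
fblock 711 ctr 0.4657 -0.2795 size 86 22 ang 161.1 mean [ 0.4658 -0.2771] z 0.0462
fall 1756 ctr 0.4628 -0.2867 size 169 89 ang 157.8 mean [ 0.4628 -0.2725] z 0.0265
pad 5186 ctr 0.4729 -0.279 size 250 214 ang 150.8 mean [ 0.457  -0.2782] z 0.0118
disc ((0.5417298674583435, -0.03560947999358177), 0.12107537686824799) ((537.5477905273438, -37.247215270996094), (226.56602478027344, 235.0945281982422), 94.9067153930664) 0.05841248576220039
padcorn [ 0.3812 -0.2047  0.004 ]
 [ 0.5652 -0.2721  0.004 ]
 [ 0.5404 -0.3612  0.004 ]
 [ 0.3536 -0.2913  0.004 ]
pointer [ 0.6705 -0.025   0.063 ]
tray 837 ctr 0.4726 0.3231 size 173 151 ang 12.0 mean [0.4805 0.3282] z 0.0282
```

```bash
cat >> h.py <<'E'
AX=np.array([.535,-.0374]); TH=np.radians(5.3); G=.054
def log(s=""):
    q=env.get_state();print(s,"t",round(q['time'],2),"tcp",q['tcp_pos'].round(4),"F",q['force'].round(1),"op",round(q['opening'],4),"gf",round(q['gripper_force'],1))
def turn(a0):  # a0 deg: knob bar angle now
    env.grip(.045); env.reach([*AX,.23],down(np.radians(a0)))
    env.movel([*AX,.088+G],.15,stop_force=15); log("on knob")
    env.grip(0.0,40); log("gripped")
    for k in range(1,7): env.movel([*AX,.088+G],.15,rot=down(np.radians(a0+k*10.3)))
    log("turned"); print("torque",env.get_state()['torque'].round(2))
    env.grip(.045); env.movel([*AX,.23],.25); log("off")
E
python3 - <<'E'
from h import *
for a in range(0,130,20): print(a,kin.inverse_kinematics([*AX,.142],down(np.radians(a))).round(2))
turn(5.3)
p,d=camera("wrist");cv2.imwrite("pics/w2.png",p);C=cloud("wrist",p,d);ok=d>0
rect(C,ok,AX,.05,.09,.108,"knob")
r=AX+.085*np.array([np.cos(TH),np.sin(TH)]);rect(C,ok,r,.03,.105,.13,"b at spot");print(r)
a=TH-np.pi/3;rect(C,ok,AX+.085*np.array([np.cos(a),np.sin(a)]),.03,.105,.13,"c")
E
```

```text
0 [-0.67  0.62  0.83  2.06 -0.68  0.76 -0.98]
20 [-0.6   0.58  0.73  2.05 -0.59  0.72 -0.72]
40 [-0.57  0.57  0.69  2.05 -0.55  0.71 -0.4 ]
60 [-0.56  0.56  0.68  2.05 -0.54  0.71 -0.06]
80 [-0.56  0.56  0.67  2.05 -0.53  0.7   0.28]
100 [-0.55  0.56  0.65  2.05 -0.52  0.7   0.61]
120 [-0.53  0.55  0.63  2.05 -0.5   0.7   0.95]
on knob t 5.1 tcp [ 0.5356 -0.0378  0.1428] F [ 0.6  0.4 -0.9] op 0.0449 gf 0.0
gripped t 5.42 tcp [ 0.5361 -0.0372  0.1434] F [-1.   1.1  5.8] op 0.0242 gf 38.9
turned t 7.42 tcp [ 0.5362 -0.0382  0.1433] F [-1.  -2.   6.9] op 0.0242 gf 39.6
torque [-0.15  0.01 -0.08]
off t 8.26 tcp [ 0.5351 -0.0372  0.2305] F [ 0.1 -0.4 -0.1] op 0.0449 gf 0.0
knob 1381 ctr 0.5352 -0.0366 size 59 14 ang 66.8 mean [ 0.5359 -0.0344] z 0.0987
b at spot 1103 ctr 0.6194 -0.0278 size 26 23 ang 96.3 mean [ 0.6186 -0.0282] z 0.1149
[ 0.6196366 -0.0295485]
c 831 ctr 0.585 -0.1056 size 25 23 ang 35.6 mean [ 0.5847 -0.1039] z 0.1142
```

Table clicked once and b is at the spot. Now the file: check its pose from above, then grasp it.

```bash
cat >> h.py <<'E'
def look_file(xy=(.4657,-.2795),tag="w"):
    env.grip(.06)
    env.reach([xy[0],xy[1],.30],down(np.radians(-19)))
    p,d=camera("wrist");cv2.imwrite(f"pics/{tag}.png",p);C=cloud("wrist",p,d);b=p.astype(int)
    ok=(d>0)
    return rect(C,ok,xy,.075,.03,.06,"fblock")
def axang(a,ref):
    return ref+((a-ref+90)%180-90)
def take_file(f):
    a=np.radians(axang(f[2],-19)); xy=f[:2]
    env.reach([*xy,.16],down(a)); env.movel([*xy,.034+G],.12,stop_force=12); log("at file")
    env.grip(0,100); log("gripped"); env.movel([*xy,.17],.15); log("lifted")
E
python3 - <<'E'
from h import *
f=look_file(tag="w3"); a=axang(f[2],-19);print(a)
if abs(a+19)<6 and np.hypot(f[0]-.4657,f[1]+.2795)<.006: take_file(f)
c,s=np.cos(TH),np.sin(TH)
for o in(-.052,0,.052):
    r=AX+(.085+o)*np.array([c,s]);print(kin.inverse_kinematics([*r,.20],down(TH)))
E
```

```text
fblock 1415 ctr 0.467 -0.2791 size 85 22 ang 161.9 mean [ 0.4694 -0.2801] z 0.0476
-18.117172241210938
at file t 11.05 tcp [ 0.4674 -0.2795  0.0887] F [0.4 0.6 0.1] op 0.0601 gf 0.0
gripped t 11.48 tcp [ 0.4673 -0.2794  0.0889] F [-1.1  0.5  6.2] op 0.021 gf 97.8
lifted t 12.18 tcp [ 0.4666 -0.2784  0.1693] F [ 0.7  0.5 -4.1] op 0.0207 gf 97.8
[-0.64998385  0.55116044  0.8109303   1.94612818 -0.5217319   0.86596328
 -1.04082077]
[-0.60330247  0.62550964  0.78302213  1.8210452  -0.54412663  0.92375148
 -1.05296005]
[-0.55906701  0.69926257  0.76111929  1.68878415 -0.56189536  0.98496154
 -1.07243672]
```

```bash
cat >> h.py <<'E'
def stroke(zc=.205,press=9.,half=.050,sp=.06):
    u=np.array([np.cos(TH),np.sin(TH)]); A=AX+(.085-half)*u
    env.movel([*A,zc+.012],.15,rot=down(TH)); env.dwell(.2)
    F0=env.get_state()['force'].copy()
    env.movel([*A,zc-.002],.04)if 0 else None
    hit=env.movel([*A,.190],.015,stop_force=press); z=env.get_state()['tcp_pos'][2]
    log(f"contact {hit}")
    if not hit: env.movel([*A,.23],.1); return None
    N=5
    for k in range(1,N+1):
        r=A+u*2*half*k/N
        env.movel([*r,z],sp); F=env.get_state()['force']-F0
        print("  seg",k,"Fn",F[2].round(1),"Ft",(F[:2]@u).round(1),"Fl",F[1].round(1),"z",env.get_state()['tcp_pos'][2].round(4))
        z+=np.clip((F[2]-10)/2.2*.001*.6,-.0015,.0015)
    env.movel([*r,.225],.1); log("lifted"); return z
E
python3 - <<'E'
from h import *
u=np.array([np.cos(TH),np.sin(TH)]); A=AX+.035*u
env.reach([*A,.26],down(TH)); log("above")
stroke()
p,d=camera("wrist");cv2.imwrite("pics/w4.png",p)
E
```

```text
above t 13.27 tcp [ 0.569  -0.036   0.2594] F [-1.  -0.8 -4.3] op 0.0205 gf 97.8
contact True t 14.99 tcp [ 0.5708 -0.0342  0.2014] F [-0.9  0.2  5.5] op 0.0207 gf 99.1
  seg 1 Fn 10.6 Ft -2.6 Fl -0.8 z 0.2022
  seg 2 Fn 9.3 Ft -3.1 Fl -1.1 z 0.2024
  seg 3 Fn 11.0 Ft -3.3 Fl -0.7 z 0.2022
  seg 4 Fn 9.7 Ft -2.4 Fl -0.8 z 0.2023
  seg 5 Fn 8.4 Ft -3.1 Fl -2.1 z 0.2022
lifted t 17.8 tcp [ 0.6698 -0.0248  0.2256] F [-0.8  0.1 -3.7] op 0.0206 gf 97.9
```

View pics/w4.png

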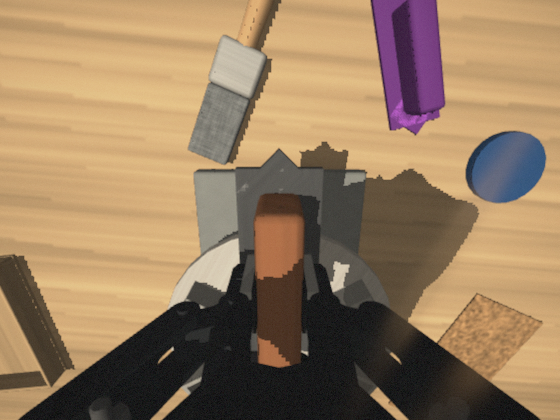

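The picture shows the file straight in the grip (block 256–302 px, nose at (280,152)), and the forces are right. Second stroke, put the file back, then index to c.

```bash
cat >> h.py <<'E'
FP=np.array([.463,-.281]); FA=np.radians(-19.5)
def put_file():
    env.movel([*env.get_state()['tcp_pos'][:2],.26],.25)
    env.reach([*FP,.16],down(FA)); hit=env.movel([*FP,.084],.05,stop_force=4); log(f"down {hit}")
    env.grip(.06); log("released"); env.movel([*FP,.2],.2)
E
python3 - <<'E'
from h import *
stroke(half=.052)
put_file()
turn(65.3)
p,d=camera("wrist");C=cloud("wrist",p,d);ok=d>0
for n,a in(("c at spot",TH),("b past",TH+np.pi/3)): rect(C,ok,AX+.085*np.array([np.cos(a),np.sin(a)]),.03,.105,.13,n)
rect(C,ok,AX,.05,.09,.108,"knob")
f=look_file(FP,"w5"); print(axang(f[2],-19) if f else None)
E
```

```text
contact True t 19.98 tcp [ 0.5687 -0.0344  0.2014] F [-1.   0.4  6.4] op 0.0206 gf 99.2
  seg 1 Fn 11.1 Ft -2.8 Fl -0.0 z 0.2022
  seg 2 Fn 9.0 Ft -1.2 Fl -0.1 z 0.2025
  seg 3 Fn 10.1 Ft -3.2 Fl -0.3 z 0.2022
  seg 4 Fn 9.7 Ft -2.4 Fl -0.1 z 0.2022
  seg 5 Fn 10.5 Ft -2.1 Fl 0.0 z 0.202
lifted t 22.86 tcp [ 0.6718 -0.0246  0.2256] F [ 0.5 -0.3 -4.1] op 0.0204 gf 97.8
down True t 25.73 tcp [ 0.4629 -0.281   0.0889] F [-1.4  0.9  4.5] op 0.0207 gf 99.3
released t 26.19 tcp [ 0.462  -0.2802  0.0879] F [ 0.1 -0.7  0.4] op 0.0599 gf 0.0
on knob t 28.93 tcp [ 0.5354 -0.0382  0.1425] F [0.5 1.1 0.9] op 0.0451 gf 0.0
gripped t 29.27 tcp [ 0.5362 -0.038   0.1433] F [ 0.2 -2.2  5.8] op 0.0244 gf 39.1
turned t 31.27 tcp [ 0.5363 -0.0379  0.1433] F [ 1.9 -2.2  5.3] op 0.0245 gf 39.3
torque [-0.43 -0.18 -0.11]
off t 32.1 tcp [ 0.5351 -0.0372  0.2306] F [-0.1  0.5  0. ] op 0.0453 gf 0.0
c at spot 828 ctr 0.6189 -0.0267 size 26 23 ang 97.5 mean [ 0.6176 -0.0261] z 0.1142
b past 1090 ctr 0.5676 0.0411 size 26 22 ang 157.1 mean [0.5675 0.0406] z 0.115
knob 1361 ctr 0.5347 -0.0368 size 60 14 ang 126.8 mean [ 0.5332 -0.035 ] z 0.0987
fblock 1482 ctr 0.4887 -0.279 size 85 22 ang 160.9 mean [ 0.4912 -0.2801] z 0.0478
-19.0738525390625
```

View pics/w5.png

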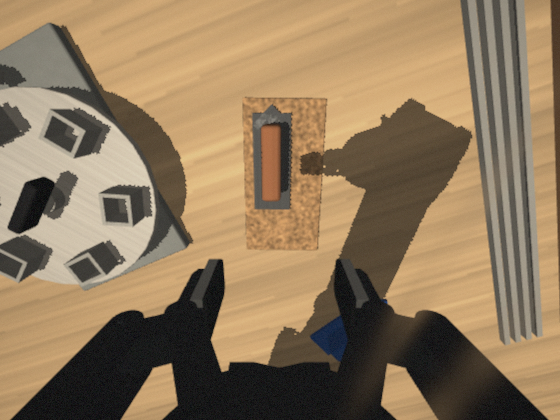

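The file (272,162) was knocked about 25 mm along the pad, still flat. I grasp it at its new pose, file c and put it back.

Run:
```python
from h import *
take_file((.4887,-.279,-19.07))
u=np.array([np.cos(TH),np.sin(TH)]); A=AX+.035*u
env.reach([*A,.26],down(TH))
stroke(half=.052); stroke(half=.052)
put_file()
# look at the stubs from above for grasping
env.reach([.56,-.02,.33],down(np.radians(80)))
p,d=camera("wrist");cv2.imwrite("pics/w6.png",p);C=cloud("wrist",p,d);ok=d>0
for n,a in(("c",TH),("b",TH+np.pi/3)): rect(C,ok,AX+.085*np.array([np.cos(a),np.sin(a)]),.03,.105,.13,n)
# tray seen from wrist on way
env.reach([.46,.25,.35],down(np.radians(102)));p,d=camera("wrist");cv2.imwrite("pics/w7.png",p);C=cloud("wrist",p,d)
rect(C,d>0,(.4726,.3231),.12,.02,.04,"tray")
```

```text
at file t 35.48 tcp [ 0.4891 -0.2794  0.0888] F [ 0.6 -0.8  0.6] op 0.0601 gf 0.0
gripped t 35.92 tcp [ 0.489  -0.2793  0.0888] F [-1.1  0.5  6.4] op 0.0206 gf 97.9
lifted t 36.62 tcp [ 0.4883 -0.2783  0.1693] F [-0.2  0.1 -2.3] op 0.0207 gf 97.8
contact True t 39.41 tcp [ 0.5689 -0.0344  0.2012] F [-0.7 -0.1  6.2] op 0.0207 gf 99.1
  seg 1 Fn 8.6 Ft -2.8 Fl -0.2 z 0.2021
  seg 2 Fn 9.3 Ft -2.9 Fl -0.1 z 0.2018
  seg 3 Fn 10.7 Ft -3.3 Fl -1.0 z 0.2016
  seg 4 Fn 10.0 Ft -3.6 Fl -0.5 z 0.2017
  seg 5 Fn 9.9 Ft -3.2 Fl -0.5 z 0.2016
lifted t 42.3 tcp [ 0.6718 -0.0246  0.2255] F [-0.4 -0.4 -3.4] op 0.0207 gf 97.9
contact True t 44.43 tcp [ 0.5687 -0.0344  0.2014] F [-0.9 -0.1  6.4] op 0.0205 gf 99.2
  seg 1 Fn 9.1 Ft -1.9 Fl -1.1 z 0.2022
  seg 2 Fn 10.5 Ft -2.3 Fl -0.7 z 0.202
  seg 3 Fn 10.0 Ft -1.6 Fl -0.5 z 0.202
  seg 4 Fn 10.3 Ft -1.9 Fl -0.6 z 0.202
  seg 5 Fn 10.1 Ft -2.4 Fl -1.2 z 0.2019
lifted t 47.32 tcp [ 0.6717 -0.0246  0.2255] F [-0.2  0.5 -4.1] op 0.0208 gf 97.9
down True t 50.2 tcp [ 0.4629 -0.281   0.0888] F [-0.4  0.7  6.5] op 0.0208 gf 99.5
released t 50.66 tcp [ 0.462  -0.2802  0.0877] F [ 0.4 -0.6 -0.1] op 0.06 gf 0.0
c 419 ctr 0.6192 -0.027 size 26 22 ang 95.5 mean [ 0.6189 -0.0274] z 0.116
b 366 ctr 0.5688 0.0409 size 25 22 ang 157.0 mean [0.57   0.0407] z 0.1177
tray 2237 ctr 0.4705 0.3232 size 170 150 ang 11.9 mean [0.4735 0.3314] z 0.0285
```

View pics/w6.png

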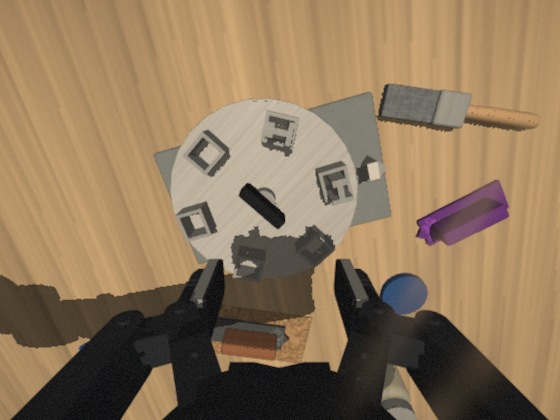

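View pics/w7.png

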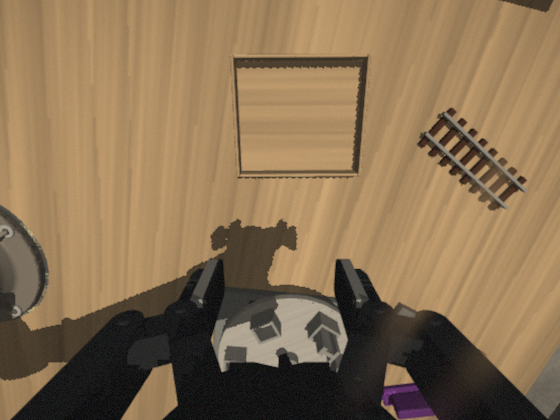

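Stubs: c at (336,184) and b at (280,131), both in nests. The tray is clear, at about (301,117). Now transfer the stubs.

```bash
cat >> h.py <<'E'
def stub(xy,yaw,place):
    q=down(np.radians(yaw)); env.grip(.045); env.reach([*xy,.26],q)
    env.movel([*xy,.110+G],.12,stop_force=8); log("at stub"); env.grip(0,50); log("grip")
    env.movel([*xy,.28],.12); log("lift")
    if env.get_state()['opening']<.015: print("MISSED"); return
    a=np.radians(11.9); t=np.array([.4705,.3232])+place*np.array([np.cos(a),np.sin(a)])
    q2=down(np.radians(101.9)); env.reach([*t,.26],q2)
    hit=env.movel([*t,.103],.06,stop_force=4); log(f"down {hit}")
    env.grip(.045); env.movel([*t,.26],.15); log("off")
E
python3 - <<'E'
from h import *
stub((.5692,.0408),67,.037)
stub((.6195,-.0272),5.5,-.037)
env.reach([.46,.25,.35],down(np.radians(102)));p,d=camera("wrist");cv2.imwrite("pics/w8.png",p)
p,d=camera("scene");cv2.imwrite("pics/s8.png",p)
E
```

```text
at stub t 55.99 tcp [0.5697 0.0408 0.1647] F [-0.2 -0.2  1. ] op 0.045 gf 0.0
grip t 56.3 tcp [0.5699 0.0409 0.1649] F [0.4 0.3 4.5] op 0.0244 gf 52.2
lift t 57.42 tcp [0.5687 0.0409 0.2792] F [-0.6 -1.5 -2.2] op 0.0242 gf 51.5
down True t 60.77 tcp [0.5068 0.3308 0.111 ] F [-1.5 -1.   6. ] op 0.0244 gf 52.4
off t 62.25 tcp [0.5062 0.3306 0.2591] F [ 0.1 -0.3 -1.2] op 0.045 gf 0.0
at stub t 64.82 tcp [ 0.62   -0.0274  0.1647] F [ 0.3 -0.2 -0.2] op 0.0449 gf 0.0
grip t 65.12 tcp [ 0.6201 -0.0273  0.1649] F [0.3 0.5 4.1] op 0.0244 gf 51.7
lift t 66.24 tcp [ 0.619  -0.027   0.2791] F [ 0.2 -0.2 -0.1] op 0.0243 gf 51.2
down True t 69.9 tcp [0.4344 0.3156 0.111 ] F [-0.8 -0.2  5.4] op 0.0236 gf 52.0
off t 71.38 tcp [0.4338 0.3153 0.2592] F [-0.8  0.2 -1. ] op 0.0452 gf 0.0
```

View pics/w8.png

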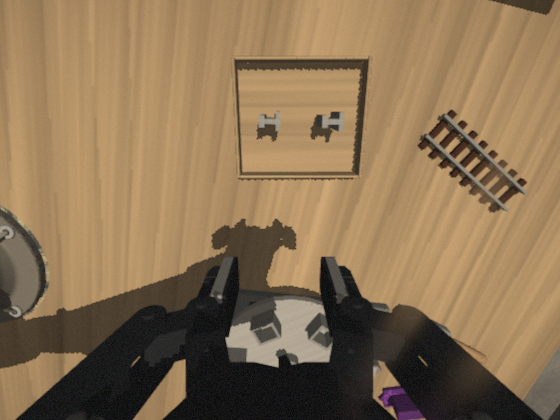

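View pics/s8.png

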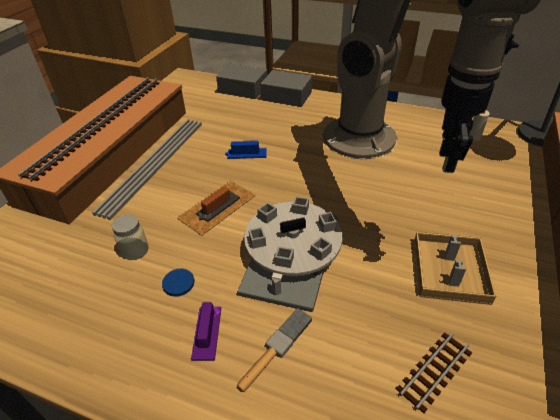

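Both stubs stand in the tray, (269,121) and (333,121) in the wrist view. The file lies flat on the cork (216,203 in the scene view), and the bystanders have not moved.

```bash
python3 -c "
from h import *
print(job.job_done())"
```

```text
the job is handed in; nothing more can be done
None
```

I handed the job in at about 71 s: stubs b and c each got two firm forward strokes (about 10 N) and now stand in the tray, the file lies flat on its cork pad, and rail_a was absent from the pointer nest.

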